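# Pack the bore gauge away and latch its case

### The job

Put the bore gauge away: lift it out of its wooden stand, where only its head is free to grip, lay it flat on the green mat and let go, then take it again (the stem is what the case leaves room to hold) and lay it into the case's foam, head in the wide pocket. Close the lid, hook the latch's loop over the brass keeper and press the red lever down over centre until it lies flat. It is a delicate gauge: set it down gently, squeeze it with no more than 30 N, and leave everything else on the bench where it is.

Things in the scene. Friction and masses are not known exactly. Their poses are not given: they have to be found in the camera images.
- gauge: Bore gauge, 0.2 to 0.33 kg, lying flat along its own x axis, 160 mm long, dial up (+z). Origin on its underside, under the stem. Head: black box, x -75 to -27 mm, 40 mm wide (y), z 0 to 30, white dial on top. Stem: steel bar, x -27 to 85, 18 mm wide, z 4 to 24. Foot: brass block, x 70 to 85, 24 mm wide, z 0 to 26. Centre of mass near x -3 mm.
- stand: Dark wooden stand, fixed; base 200 (x) x 86 x 12 mm; origin at the centre of its underside. The gauge starts on the base, its origin above the stand's and its axes along the stand's. Walls with top at z 46 flank the stem from x 0 to 85 (inner faces y +-18) and a low stop stands behind the foot, so only the head (fingers closing along y) is free to grip.
- mat: Green mat, fixed, 210 (x) x 115 (y) x 4 mm thick. Origin at the centre of its underside.
- case: Grey instrument case, fixed, origin on its underside (bench height), z up; its -x side is the front with the latch, its +x side has the lid's hinge. Box: x -20 to 135 mm, y +-105, walls 5 thick, rim at z 50, inner floor z 6, blue foam inside with top at z 42. Front deck under the latch: x -135 to -20, y +-65, top z 42.
- pocket (a point): Where the seated gauge's origin belongs, on the case's inner floor; axes are the case's, at case (52, 0, 6) mm. The gauge's x axis points to the case's -y. Head pocket in the foam: y 35 to 79, 46 mm wide; foot pocket: y -89 to -62, 32 mm wide (about 4 mm play along y). Between them, y -62 to 35, the box is open across x -67 to 78 from here, for fingers.
- lid (a joint): Lid angle: 0 shut, grows as it opens up and back (starts near 2.1 rad, past upright). Stiff friction hinge: it stays where left; about 2 N at its free edge moves it. Lid 155 mm (hinge to free edge) x 210 x 8 mm; shut, its top is at case z 58.
- lid_hinge (a point): Middle of the lid's hinge line, which runs along the case's y; at case (135, 0, 50) mm. Axes are the case's.
- lid_edge (a point): Middle of the lid's free edge on its outer face; shut, at case (-20, 0, 58) mm. Axes are the lid's own: x from edge to hinge, y along the hinge, z out of its outer face.
- keeper (a point): On the lid's outer face, at the foot of the brass keeper's rear side (the side towards the hinge). The keeper is a block 8 mm thick (x 0 to -8), 20 mm wide (y +-10), 16 mm high (+z). Axes are the lid's; lid shut: parallel to the case's, the point at case (-4, 0, 58) mm.
- lever (a joint): Red lever's angle: 0 flat and closed, pointing to the case's -x; grows as it is lifted (1.57 = upright). A little friction: it stays where left. With the loop hooked, pressing it down meets growing spring tension (a few N at the tip), then it goes over centre and snaps flat against its stop.
- lever_hinge (a point): Middle of the lever's hinge line, which runs along the case's y; at case (-60, 0, 56) mm. Axes are the case's.
- lever_tip (a point): End of the red lever, a flat bar 22 mm wide and 6 mm thick; 55 mm from the lever's hinge. Flat, at case (-115, 0, 56) mm.
- loop (a joint): Loop's angle against the lever: 0 points straight opposite to the lever, 3.6 is folded back on its stop, leaning away from the lid (the start). The loop's elevation above the case's +x direction is (loop - lever). It swings freely and falls to either side.
- loop_pivot (a point): Pivot of the loop, carried by the lever 20 mm from the lever's hinge and 0.35 rad below the lever's own line: with lever angle q at case x -60 - 20 cos(q - 0.35), z 56 + 20 sin(q - 0.35) mm. The loop swings about it round the case's y axis.
- loop_spring (a joint): Stretch of the spring-loaded loop, m: 0 slack, about 0.003 when latched under tension (3 N/mm).
- bar (a point): Middle of the loop's round cross bar: 100 mm long along the case's y, 8 mm thick, yellow sleeves on both ends (23 to 49 mm either side of the middle) to pinch from above; 77 mm from the loop's pivot, arms at y +-19. Hooked, it lies on the lid behind the keeper (hinge side), 4 mm above the lid's top; lever upright, it comes down 5 to 11 mm clear behind the keeper.
- brush: Bench brush, bystander, loose.
- screwdriver: Screwdriver, bystander, loose.
- bushing: Steel bushing, 44 mm across, 22 mm high, bystander, loose.
- bearing: Dark bearing ring, 52 mm across, 15 mm high, bystander, loose.
- tool_holder: Steel tool holder, 62 mm across, 85 mm high, standing, bystander, loose.
- ear_defenders: Black and red ear defenders, 84 mm high, bystander, loose.
- goggles: Clear safety goggles, 150 mm wide, 50 mm high, bystander, loose.
Mind the look-alikes: they are no part of the job. Leave any purple look-alike of the gauge alone.

How it is judged:
By the outcome, as a careful person would: the job done as asked, in the order asked, and still so for the second after the job is handed in, with the robot touching nothing.
It also fails if it takes over 72 s, if anything falls off the work surface, if the arm or the gripper's body presses on something with over 40 N, if the wrist force passes 120 N, or if a joint passes its speed limit or range.

### The arm

A 6-joint arm with a two-finger parallel gripper is mounted at the origin on the work surface. World frame = base frame: x ahead of the robot, y to its left, z up, the work surface at z = 0. Lengths are in mm, angles in rad, forces in N, time in s.
With the tool pointing down it reaches from about 375 to 900 mm from the base axis. Payload 3.1 kg.
Tool frame: the origin (TCP) lies midway between the tips of the shut fingers; the grasp point (between the pads) lies 19 mm behind it (ctrl.grip_point_offset is the z of the grasp point in the tool frame, in mm); z points along the fingers, y is the line along which they close (so a half turn about z gives the same grasp; the last joint's range is limited). The gripper opens to 87 mm and grips with 3 to 60 N. Pads are 19 mm wide; open, the fingers measure 117 mm over their backs; the gripper's body (75 mm by 190 mm) begins 51 mm behind the grasp point.
Start: joints at [1.062, 0.527, 1.433, -0, 1.181, -0.178], TCP at [202.367, 591.307, 222.548] pointing down, gripper open.
Joint ranges: [-3.08, 3.08], [-0.75, 2.2], [0.22, 2.44], [-1.43, 4.57], [0, 2.65], [-2.85, 2.85]. Speed limits (rad/s): [2.79, 2.79, 3.14, 3.14, 3.14, 3.14].

### API

Orientations are given as a unit quaternion [x, y, z, w].
In Python, from station import status, eyes, order, ctrl gives the robot as it stands. The module is installed in compiled form; this text tells all that it offers.
- The arm moves only by the tool servo_tool, never from a script. Its arguments are lists of equal length, an entry for each row: "offset": the shift along the tool's x, y, z normalised to -1 to 1, where 1 is 0.04 m, a list of three; "spin": the turn about the tool's z normalised to -1 to 1, where 1 is 8 degrees; "jaw": the gripper command: -1 is shut, 1 is fully open, values between are in proportion. A call has 1 to 10 rows; each row shifts and turns the commanded pose from where the row before left it, along the tool's axes as they then stand; what a row does not reach is not made up. A row lasts 1/8 s, in which the tool goes at most 62.5 mm and 10.7 degrees, less where a joint would pass 70% of its speed; a pose out of reach is approached as far as the arm can. A call with a number of a shift or a turn outside -1 to 1 is refused whole. A call with a gripper value outside its range is refused whole. The fingers move at their own pace and stop on an object; "squeeze" is the grip in N (left out, the last holds). Time passes only in rows, so rows that do not move let the fingers close. It gives the time, the measured TCP pose, the force, the opening and the grip force at its end, in the units of the state.
- status.observe(): the state, without advancing time (a new reading comes with each control period).
- eyes.read_camera(name): name is "scene" or "top"; returns a dict with "pixels" (480x640x3 uint8, red, green, blue), "mtx" (3x3 intrinsics, pixels), "R" (3x3) and "t" (3): a world point X has camera coordinates R X + t. Camera axes: x right, y down, z forward; pixel columns grow to the right and rows downward; lengths in mm; the calibration is good to about 2 mm. A picture is of the moment at which its call begins. There is no depth.
- order.close_job(): hands the job in; it is judged then, once.
The state is a dict: "t": time; "joint_pos": joint angles; "joint_velocities": joint speeds; "joint_efforts": joint torques, N m; "eef_pos": TCP position; "ee_rot": TCP orientation; "contact_force": force on the tool from outside, world axes, zero at the start; "moment": the same for the moment, N m; "grip_width": opening from 0.0 (shut) to 1.0 (fully open); "grip_force": force on a finger pad.
Only numpy, scipy, OpenCV 4.12 (cv2) and the standard library are available. Lean on these libraries where they do the work, as an engineer would, in place of code of your own. Each camera call takes 0.05 s, during which the arm holds its last target. There are 200 camera calls.

## Working session

There is one attempt and no reset: what is moved stays moved. The work goes in short steps, Python scripts to look and compute and a tool call to move; the robot and the scene stay as the last step left them, time stands still between calls to the robot, and variables do not carry over. Pictures are saved under pics/ and viewed, at most 10 in all, crops included, and the job is handed in when it is done.

Besides the shell and the picture viewer there is one more tool, called after "Call:" by a JSON object that holds its "fn" and its "kwargs". servo_tool: Moves the arm, as the interface text tells. Scaled input: -1 to 1 covers 0.04 m each way for a shift and 8 degrees each way for a turn. Its arguments: {"type":"object","properties":{"offset":{"type":"array","items":{"type":"array","items":{"type":"number"}}},"spin":{"type":"array","items":{"type":"number"}},"jaw":{"type":"array","items":{"type":"number"}},"squeeze":{"type":"number"}},"required":["offset","spin","jaw"]}

```bash
mkdir -p pics
cat > h.py <<'E'
import numpy as np, cv2
from station import status, eyes, order, ctrl
def snap(n,name):
    d=eyes.read_camera(n); cv2.imwrite(f'pics/{name}.png',d['pixels'][:,:,::-1]); np.savez(f'pics/{name}.npz',**d); return d
def ray(d,u,v,z):
    "world point on plane z seen at pixel u,v"
    K,R,t=np.array(d['mtx']),np.array(d['R']),np.array(d['t']).ravel()
    c=-R.T@t; r=R.T@np.linalg.inv(K)@[u,v,1]; return c+r*(z-c[2])/r[2]
def proj(d,X):
    K,R,t=np.array(d['mtx']),np.array(d['R']),np.array(d['t']).ravel()
    p=(np.atleast_2d(X)@R.T+t)@K.T; return p[:,:2]/p[:,2:]
E
python3 - <<'E'
from h import *
for n in('scene','top'):
    d=snap(n,n+'0'); print(n,np.round(-np.array(d['R']).T@np.array(d['t']).ravel()),np.round(d['R'],2).tolist(),d['mtx'][0])
s=status.observe(); print(s); print(ctrl.grip_point_offset)
E
```

```text
scene [1270. -553.  679.] [[0.54, 0.84, 0.01], [0.47, -0.29, -0.83], [-0.7, 0.45, -0.55]] [482.99806808   0.         316.57097125]
top [ 438.  -63. 1243.] [[-0.01, -1.0, 0.02], [-1.0, 0.01, -0.06], [0.06, -0.02, -1.0]] [519.24337375   0.         309.31153018]
{'t': 0.1, 'joint_pos': array([ 1.06247854e+00,  5.28395373e-01,  1.43378273e+00, -2.25840210e-06,
        1.18139695e+00, -1.78523294e-01]), 'joint_velocities': array([ 0.00085937, -0.00152112, -0.00250948,  0.00049793, -0.00118419,
        0.00082655]), 'joint_efforts': array([-2.32230750e-04, -4.40984452e+01, -1.77151090e+01,  6.34638243e-02,
        5.34430076e-02, -5.15366310e-05]), 'eef_pos': array([202.0632322 , 590.73280671, 221.65314333]), 'ee_rot': array([ 1.64150466e-01,  9.86434814e-01, -9.33673548e-04, -3.32763426e-04]), 'contact_force': array([ 0.22531765,  0.03896678, -0.34291155]), 'moment': array([-0.02727991, -0.00509171,  0.00420278]), 'grip_force': 0.0, 'grip_width': 0.9978011970509831}
-18.700000000000003
```

View pics/top0.png

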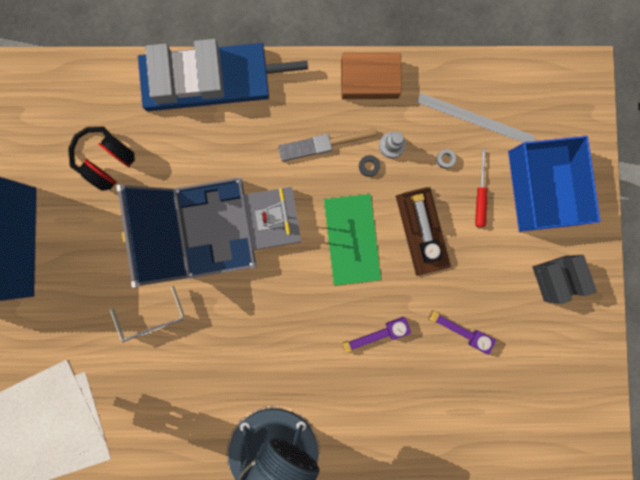

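View pics/scene0.png

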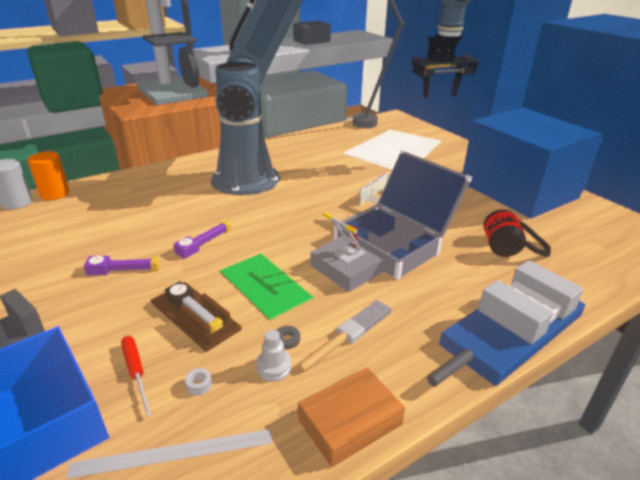

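Run:
```python
import cv2
a=cv2.imread('pics/top0.png')
cv2.imwrite('pics/c1.png',cv2.resize(a[170:300,110:310],None,fx=4,fy=4,interpolation=cv2.INTER_CUBIC))
cv2.imwrite('pics/c2.png',cv2.resize(a[180:290,310:460],None,fx=5,fy=5,interpolation=cv2.INTER_CUBIC))
```

```text
(no output)
```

View pics/c1.png

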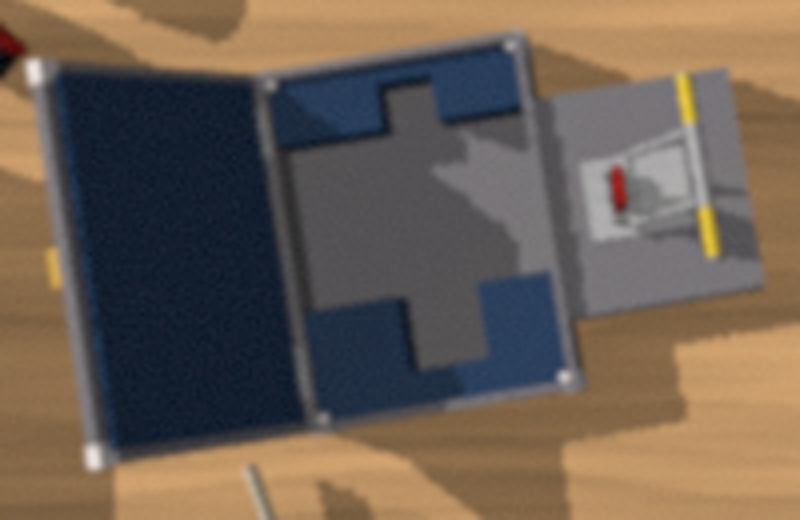

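View pics/c2.png

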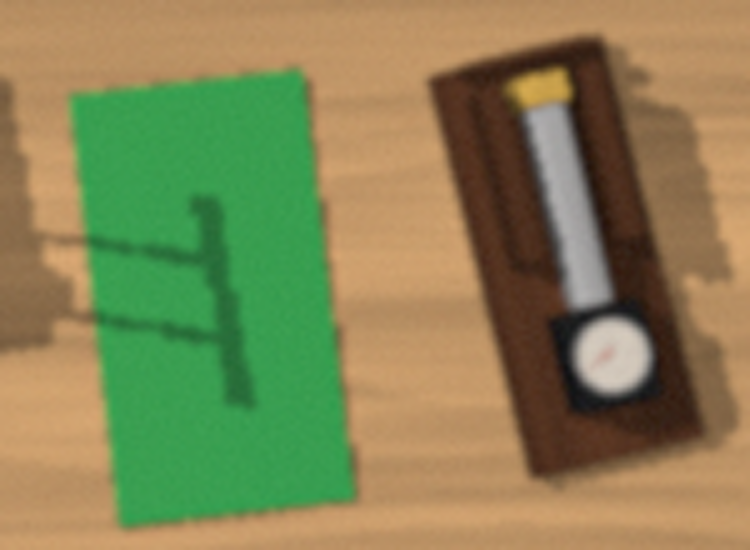

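```bash
cat > fit.py <<'E'
from h import *
from scipy.optimize import least_squares
d=dict(np.load('pics/top0.npz'))
def P(c,s,o): return (np.array(c,float)+.5)/s-.5+np.array(o)
def fit(loc,px,g):
    loc=np.array(loc,float)
    def W(p):
        c,s=np.cos(p[2]),np.sin(p[2]); return np.c_[c*loc[:,0]-s*loc[:,1]+p[0],s*loc[:,0]+c*loc[:,1]+p[1],loc[:,2]]
    r=least_squares(lambda p:(proj(d,W(p))-px).ravel(),g,loss='soft_l1',f_scale=.5,x_scale=[100,100,1]); 
    print(np.round(r.x,3),'deg',np.degrees(r.x[2]).round(2),'res',np.round((proj(d,W(r.x))-px),1).tolist()); return r.x
if __name__=='__main__':
    cs=[[-135,-65,42],[-135,65,42],[-20,-105,50],[-20,105,50],[135,-105,50],[135,105,50],[75,35,42],[29,35,42],[29,79,42],[75,79,42],[68,-89,42],[36,-89,42],[36,-62,42]]
    px=P([[728,69],[764,288],[523,33],[581,388],[258,80],[315,428],[403,300],[482,285],[490,357],[413,368],[382,82],[435,77],[441,122]],4,(110,170))
    fit(cs,px,[520,150,1.7])
    fit([[100,43,12],[100,-43,12],[-100,-43,12],[-100,43,12],[-51,0,42],[77.5,0,38]],P([[430,78],[603,37],[703,435],[533,478],[613,356],[541,88]],5,(310,180)),[450,-200,0])
    fit([[-51,0,42],[77.5,0,38]],P([[613,356],[541,88]],5,(310,180)),[450,-200,0])
    fit([[105,57.5,4],[105,-57.5,4],[-105,-57.5,4],[-105,57.5,4]],P([[70,95],[302,70],[355,498],[122,527]],5,(310,180)),[450,-100,0])
E
python3 fit.py
```

```text
[533.559  71.35    1.728] deg 98.99 res [[1.0, -0.2], [1.2, 0.1], [0.2, -0.6], [0.3, 0.5], [-0.2, -1.5], [-0.4, 1.8], [-0.5, -0.7], [-0.5, -0.2], [0.5, 0.6], [-0.0, 1.2], [-0.6, 0.6], [-0.2, -0.4], [0.1, -0.2]]
[ 5.15927e+02 -3.62321e+02  2.28000e-01] deg 13.05 res [[-0.0, -1.1], [-0.0, -1.2], [0.9, 0.3], [0.0, 0.3], [-0.4, 0.0], [-0.1, 0.4]]
[ 5.16478e+02 -3.62989e+02  2.33000e-01] deg 13.32 res [[-0.1, -0.2], [0.1, 0.2]]
[ 4.97771e+02 -1.92659e+02  1.08000e-01] deg 6.2 res [[-0.6, -0.3], [0.4, -0.8], [0.8, 0.5], [-0.4, 0.5]]
```

```bash
cat >> h.py <<'E'
def yawof(s):
    x,y,_,_=s['ee_rot']; return np.degrees(np.arctan2(y*y-x*x,2*x*y))  # heading of tool y
def delta(X,yaw):
    "total spin units, then shift units in final axes"
    s=status.observe(); p=s['eef_pos']; y0=yawof(s); a=np.radians(yaw); D=np.array(X)-p
    tx,ty=np.array([-np.sin(a),np.cos(a)]),np.array([np.cos(a),np.sin(a)])
    print('t',round(s['t'],2),'pos',p.round(1),'yaw',round(y0,2),'| spin',round(-((yaw-y0+180)%360-180)/8,3),'shift',np.round([D[:2]@tx/40,D[:2]@ty/40,-D[2]/40],3),'F',s['contact_force'].round(1),'grip',round(s['grip_width']*87,1),round(s['grip_force'],1))
A=np.radians(98.99); C0=np.array([533.56,71.35])
def case(x,y,z): c,s=np.cos(A),np.sin(A); return np.array([C0[0]+c*x-s*y,C0[1]+s*x+c*y,z])
E
python3 - <<'E'
from h import *
print(yawof(status.observe()))
E
```

```text
71.10421683439087
```

Call:
{"fn": "servo_tool", "kwargs": {"offset": [[-1,0,0],[-1,0,0],[-1,0,0],[-1,0,0],[0,-1,0],[0.1,-1,0],[0.1,-1,0],[0.1,-1,0],[0.1,-1,0],[0.1,-1,0]], "spin": [-1,-1,-1,-1,0,0,0,0,0,0], "jaw": [1,1,1,1,1,1,1,1,1,1], "squeeze": 26}}

```text
t: 1.35
eef_pos: [394.0, 332.6, 222.2]
ee_rot: [-0.114, 0.993, -0.0, -0.0]
contact_force: [-0.5, 0.1, -0.9]
grip_width: 1.002
grip_force: 0.0
```

Call:
{"fn": "servo_tool", "kwargs": {"offset": [[0.1,-1,0],[0.1,-1,0],[0.1,-1,0],[0.1,-1,0],[0.1,-1,0],[0.1,-1,0],[0.1,-1,0],[0.1,-1,0],[0.1,-1,0],[0.1,-1,0]], "spin": [0,0,0,0,0,0,0,0,0,0], "jaw": [1,1,1,1,1,1,1,1,1,1]}}

```text
t: 2.6
eef_pos: [445.8, -65.8, 222.4]
ee_rot: [-0.114, 0.993, 0.0, -0.0]
contact_force: [1.1, -0.2, -0.1]
grip_width: 1.001
grip_force: 0.0
```

Call:
{"fn": "servo_tool", "kwargs": {"offset": [[0.1,-1,0],[0.1,-1,0],[0.1,-1,0],[0.1,-1,0],[0.1,-1,0.5],[0.1,-1,0.5],[0.1,-1,0.5],[0.1,-0.5,0.5],[0,0,0.5],[0,0,0]], "spin": [0,0,0,0,0,0,0,0,0,0], "jaw": [1,1,1,1,1,1,1,1,1,1]}}

```text
t: 3.85
eef_pos: [481.4, -363.0, 120.4]
ee_rot: [-0.114, 0.994, 0.002, -0.002]
contact_force: [-0.5, 1.0, 0.4]
grip_width: 1.003
grip_force: 0.0
```

Run:
```python
from h import *
delta([477.4,-371.9,16],103.2)
```

```text
t 3.85 pos [ 481.4 -363.   120.4] yaw 103.07 | spin -0.017 shift [ 0.148 -0.194  2.611] F [-0.5  1.   0.4] grip 87.2 0.0
```

Call:
{"fn": "servo_tool", "kwargs": {"offset": [[0.15,-0.2,0],[0,0,0.7],[0,0,0.7],[0,0,0.7],[0,0,0.5],[0,0,0],[0,0,0],[0,0,0],[0,0,0],[0,0,0]], "spin": [0,0,0,0,0,0,0,0,0,0], "jaw": [1,1,1,1,1,0,-0.3,-1,-1,-1], "squeeze": 26}}

```text
t: 5.1
eef_pos: [479.0, -373.3, 19.0]
ee_rot: [-0.114, 0.993, -0.0, 0.0]
contact_force: [-0.6, 0.0, -0.8]
grip_width: 0.518
grip_force: 0.0
```

Run:
```python
from h import *
delta([477.4,-371.9,16],103.2); snap('scene','s1');snap('top','t1')
a=cv2.imread('pics/s1.png')[240:380,110:310]; cv2.imwrite('pics/c3.png',cv2.resize(a,None,fx=4,fy=4,interpolation=cv2.INTER_CUBIC))
```

```text
t 5.1 pos [ 479.  -373.3   19. ] yaw 103.11 | spin -0.011 shift [0.03  0.044 0.076] F [-0.6  0.  -0.8] grip 45.1 0.0
```

View pics/c3.png

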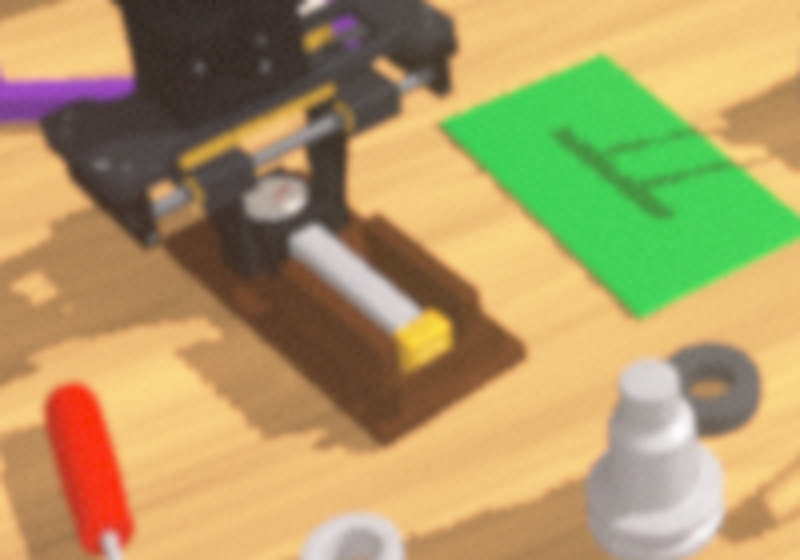

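Call:
{"fn": "servo_tool", "kwargs": {"offset": [[0,0,0.08],[0,0,0],[0,0,0],[0,0,0],[0,0,0],[0,0,-0.1],[0,0,-0.2],[0,0,-0.3],[0,0,-0.4],[0,0,-0.4]], "spin": [0,0,0,0,0,0,0,0,0,0], "jaw": [0.05,-1,-1,-1,-1,-1,-1,-1,-1,-1], "squeeze": 26}}

```text
t: 6.45
eef_pos: [479.0, -373.4, 72.9]
ee_rot: [-0.114, 0.993, -0.0, 0.0]
contact_force: [-0.5, 0.5, -1.8]
grip_width: 0.456
grip_force: 26.0
```

Call:
{"fn": "servo_tool", "kwargs": {"offset": [[0,0,-0.4],[0,0,-0.1],[0,0,0]], "spin": [0,0,0], "jaw": [-1,-1,-1]}}

```text
t: 6.82
eef_pos: [478.8, -373.3, 91.8]
ee_rot: [-0.114, 0.993, -0.0, 0.0]
contact_force: [-0.6, 0.2, -3.4]
grip_width: 0.46
grip_force: 26.0
```

Run:
```python
from h import *
# place: gauge yaw 9, origin at mat (497,-193); head grip 38.5 mm back
a=np.radians(9);delta([497-38.5*np.cos(a),-193-38.5*np.sin(a),60],99); snap('scene','s2');snap('top','t2')
a=cv2.imread('pics/s2.png')[180:380,110:330]; cv2.imwrite('pics/c4.png',cv2.resize(a,None,fx=3,fy=3,interpolation=cv2.INTER_CUBIC))
```

```text
t 6.83 pos [ 478.8 -373.3   91.8] yaw 103.11 | spin 0.513 shift [-0.191  4.38   0.794] F [-0.6  0.2 -3.4] grip 40.0 26.0
```

View pics/c4.png

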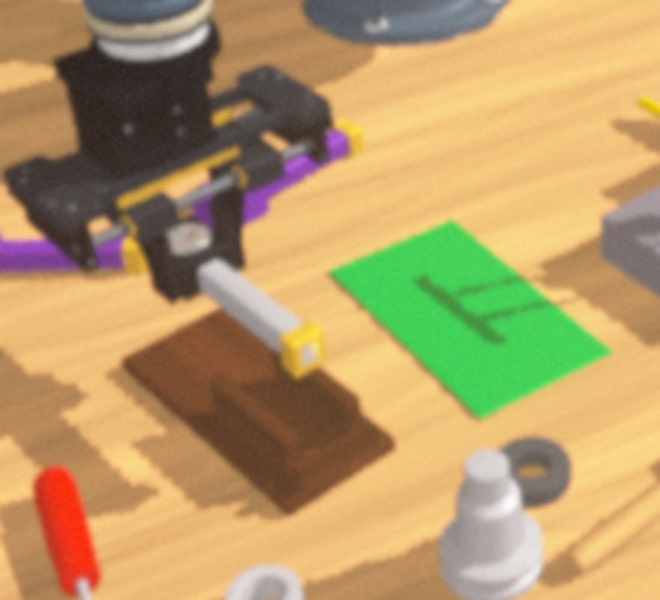

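Call:
{"fn": "servo_tool", "kwargs": {"offset": [[-0.1,0.4,0],[-0.1,0.8,0],[0,0.9,0],[0,0.9,0],[0,0.8,0.1],[0,0.4,0.4],[0,0.2,0.5],[0,0,0.4],[0,0,0.2],[0,0,0]], "spin": [0.25,0.26,0,0,0,0,0,0,0,0], "jaw": [-1,-1,-1,-1,-1,-1,-1,-1,-1,-1]}}

```text
t: 8.18
eef_pos: [456.7, -198.5, 26.7]
ee_rot: [-0.078, 0.997, 0.0, -0.0]
contact_force: [-0.3, -0.4, -2.3]
grip_width: 0.457
grip_force: 26.0
```

Run:
```python
from h import *
a=np.radians(9);delta([497-38.5*np.cos(a),-193-38.5*np.sin(a),8],99)
```

```text
t 8.18 pos [ 456.7 -198.5   26.7] yaw 98.99 | spin -0.001 shift [-0.055 -0.021  0.468] F [-0.3 -0.4 -2.3] grip 39.7 26.0
```

Lower gently to contact.

Call:
{"fn": "servo_tool", "kwargs": {"offset": [[-0.05,0,0.15],[0,0,0.12],[0,0,0.08],[0,0,0.05],[0,0,0.03],[0,0,0.02]], "spin": [0,0,0,0,0,0], "jaw": [-1,-1,-1,-1,-1,-1]}}

```text
t: 8.93
eef_pos: [458.7, -197.8, 9.3]
ee_rot: [-0.079, 0.997, -0.0, 0.0]
contact_force: [0.1, -0.4, -2.5]
grip_width: 0.456
grip_force: 26.0
```

Call:
{"fn": "servo_tool", "kwargs": {"offset": [[0,0,0.02],[0,0,0.02],[0,0,0]], "spin": [0,0,0], "jaw": [-1,-1,-1]}}

```text
t: 9.3
eef_pos: [458.7, -197.8, 7.7]
ee_rot: [-0.079, 0.997, 0.0, -0.0]
contact_force: [-0.3, 0.4, -2.6]
grip_width: 0.46
grip_force: 26.0
```

Call:
{"fn": "servo_tool", "kwargs": {"offset": [[0,0,0.02],[0,0,0.01],[0,0,0]], "spin": [0,0,0], "jaw": [-1,-1,-1]}}

```text
t: 9.68
eef_pos: [458.8, -197.8, 6.9]
ee_rot: [-0.079, 0.997, -0.0, 0.0]
contact_force: [-0.2, 0.6, 1.6]
grip_width: 0.456
grip_force: 26.0
```

Call:
{"fn": "servo_tool", "kwargs": {"offset": [[0,0,0],[0,0,0],[0,0,0],[0,0,-0.05],[-0.4,0,0],[-0.4,0,0],[0,0,0],[0,0,0]], "spin": [0,0,0,0,0,0,0,0], "jaw": [0.1,0.4,1,1,1,1,1,1]}}

```text
t: 10.68
eef_pos: [490.2, -192.4, 8.4]
ee_rot: [-0.079, 0.997, 0.0, -0.0]
contact_force: [0.7, 0.0, 0.5]
grip_width: 1.001
grip_force: 0.0
```

Run:
```python
from h import *
delta([0,0,0],99); snap('scene','s3');snap('top','t3')
a=cv2.imread('pics/s3.png')[180:340,180:340];b=cv2.imread('pics/t3.png')[180:290,310:420]
a,b=[cv2.resize(i,(400,400),interpolation=cv2.INTER_CUBIC) for i in(a,b)]
cv2.imwrite('pics/c5.png',np.hstack([a,b]))
```

```text
t 10.68 pos [ 490.2 -192.4    8.4] yaw 99.07 | spin 0.009 shift [11.352  6.667  0.211] F [0.7 0.  0.5] grip 87.1 0.0
```

View pics/c5.png

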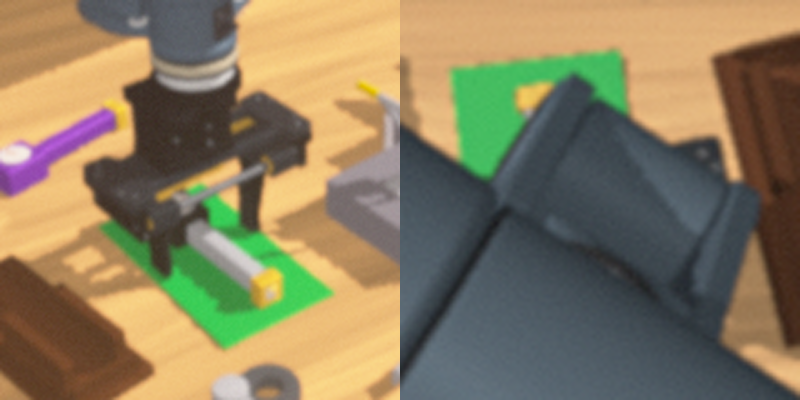

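Run:
```python
from h import *
s=status.observe();p=s['eef_pos'];a=np.radians(9.03)
def G(x,y,z,x0=-6.9): # gauge pt to world
    x=x-x0; return [p[0]+np.cos(a)*x-np.sin(a)*y,p[1]+np.sin(a)*x+np.cos(a)*y,4+z]
B=np.array([G(x,y,z) for x in(70,85) for y in(-12,12) for z in(0,26)])
for n,c in(('t3',(310,180,420,290)),('s3',(250,260,340,340))):
    d=dict(np.load(f'pics/{n}.npz')); im=d['pixels'].astype(int); q=proj(d,B)
    m=(im[...,0]>150)&(im[...,1]>110)&(im[...,2]<90); M=np.zeros_like(m); M[c[1]:c[3],c[0]:c[2]]=1; m&=M
    v,u=np.nonzero(m); print(n,'pred',q.min(0).round(1),q.max(0).round(1),'seen',u.min(),v.min(),u.max(),v.max(),len(u), 'mean',u.mean().round(1),v.mean().round(1))
    if n=='t3': 
        for r in range(v.min(),v.max()+1): print(r,u[v==r].min(),u[v==r].max())
```

```text
t3 pred [340.6 202.4] [352.6 211.5] seen 310 189 419 278 252 mean 389.3 247.2
189 416 416
190 412 413
191 408 409
192 404 405Traceback (most recent call last):
  File "<stdin>", line 11, in <module>
    return umr_minimum(a, axis, None, out, keepdims, initial, where)
ValueError: zero-size array to reduction operation minimum which has no identity
```

Call:
{"fn": "servo_tool", "kwargs": {"offset": [[0,0,0.03],[0,0,0],[0,0,0],[0,0,0],[0,0,0],[0,0,0],[0,0,0]], "spin": [0,0,0,0,0,0,0], "jaw": [0,-0.3,-1,-1,-1,-1,-1], "squeeze": 25}}

```text
t: 11.65
eef_pos: [490.3, -192.8, 7.4]
ee_rot: [-0.079, 0.997, 0.0, -0.0]
contact_force: [-0.7, -0.2, 0.2]
grip_width: 0.292
grip_force: 0.0
```

Call:
{"fn": "servo_tool", "kwargs": {"offset": [[0,0,0],[0,0,0],[0,0,0],[0,0,-0.05],[0,0,-0.2],[0,0,-0.5],[0,0,-0.8],[0,0,-0.9],[0,0,-0.9],[0,0,-0.8]], "spin": [0,0,0,0,0,0,0,0,0,0], "jaw": [-1,-1,-1,-1,-1,-1,-1,-1,-1,-1]}}

```text
t: 12.9
eef_pos: [490.0, -192.6, 175.0]
ee_rot: [-0.079, 0.997, -0.0, 0.0]
contact_force: [-0.2, -0.5, -2.5]
grip_width: 0.204
grip_force: 25.0
```

Run:
```python
from h import *
s=status.observe();print(s['contact_force'],s['grip_width']*87,s['grip_force'])
p=np.array([490.2,-192.4]);a=np.radians(9.03)
def G(x,y,z,x0=-6.9):
    x=x-x0; return [p[0]+np.cos(a)*x-np.sin(a)*y,p[1]+np.sin(a)*x+np.cos(a)*y,4+z]
B=np.array([G(x,y,z) for x in(70,85) for y in(-12,12) for z in(0,26)])
for n,c in(('t3',(335,195,362,215)),('s3',(270,275,305,310))):
    d=dict(np.load(f'pics/{n}.npz')); im=d['pixels'].astype(int); q=proj(d,B)
    m=(im[...,0]>1.6*im[...,2])&(im[...,0]>im[...,1])&(im[...,0]>120); M=np.zeros_like(m); M[c[1]:c[3],c[0]:c[2]]=1; m&=M
    v,u=np.nonzero(m); print(n,'pred',q.min(0).round(1),q.max(0).round(1))
    for r in range(v.min(),v.max()+1): print(r,u[v==r].min(),u[v==r].max(),len(u[v==r]),end='; ')
# landing pose: tool at gauge x -6.9 at pocket yaw
P=case(52,0,6); g=np.radians(np.degrees(A)-90); delta([P[0]-6.9*np.cos(g),P[1]-6.9*np.sin(g),172],np.degrees(A))
```

```text
[-0.2247005  -0.54705325 -2.5207175 ] 17.784882043075758 24.999051690101624
t3 pred [340.5 202.2] [352.6 211.3]
195 335 350 16; 196 335 341 7; Traceback (most recent call last):
  File "<stdin>", line 11, in <module>
    return umr_minimum(a, axis, None, out, keepdims, initial, where)
ValueError: zero-size array to reduction operation minimum which has no identity
```

Call:
{"fn": "servo_tool", "kwargs": {"offset": [[-0.2,0.4,0],[-0.2,0.8,0],[-0.2,0.9,0],[-0.2,0.95,0],[-0.2,0.95,0],[-0.2,0.95,0],[-0.2,0.95,0],[-0.2,0.9,0],[-0.2,0.6,0],[-0.1,0.25,0]], "spin": [0,0,0,0,0,0,0,0,0,0], "jaw": [-1,-1,-1,-1,-1,-1,-1,-1,-1,-1]}}

```text
t: 14.15
eef_pos: [515.7, 123.5, 171.9]
ee_rot: [-0.08, 0.997, 0.0, -0.002]
contact_force: [0.0, -0.7, -3.0]
grip_width: 0.204
grip_force: 25.0
```

Call:
{"fn": "servo_tool", "kwargs": {"offset": [[0,0,0.7],[0,0,0.7],[0,0,0.4],[0,0,0]], "spin": [0,0,0,0], "jaw": [-1,-1,-1,-1]}}

```text
t: 14.65
eef_pos: [516.2, 121.1, 99.9]
ee_rot: [-0.078, 0.997, 0.0, -0.002]
contact_force: [0.4, -0.1, -2.2]
grip_width: 0.205
grip_force: 25.0
```

Run:
```python
from h import *
delta([518.6,121.6,60],98.99); snap('scene','s4');snap('top','t4')
a=cv2.imread('pics/s4.png')[140:300,290:490];b=cv2.imread('pics/t4.png')[165:305,150:290]
cv2.imwrite('pics/c6.png',np.hstack([cv2.resize(a,(450,360),interpolation=cv2.INTER_CUBIC),cv2.resize(b,(350,350),interpolation=cv2.INTER_CUBIC)[[*range(350)]+[349]*10]]))
```

```text
t 14.65 pos [516.2 121.1  99.9] yaw 99.0 | spin 0.001 shift [-0.062  0.003  0.998] F [ 0.4 -0.1 -2.2] grip 17.8 25.0
```

View pics/c6.png

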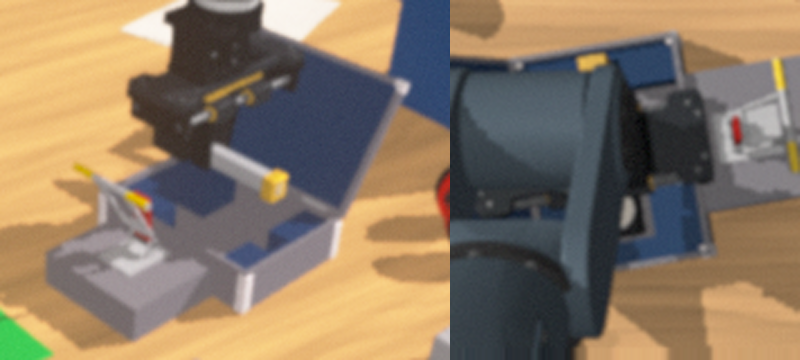

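Run:
```python
from h import *
s=status.observe();p=s['eef_pos'];a=np.radians(9.0)
def G(x,y,z,x0=-6.9):
    x=x-x0; return [p[0]+np.cos(a)*x-np.sin(a)*y,p[1]+np.sin(a)*x+np.cos(a)*y,p[2]-3.4+z]
B=np.array([G(x,y,z) for x in(70,85) for y in(-12,12) for z in(0,26)])
H=np.array([G(-75,-20,30),G(-27,-20,30),G(-75,-20,0),G(-27,-20,0)])
for n,c in(('t4',(195,182,220,200)),('s4',(400,205,425,235))):
    d=dict(np.load(f'pics/{n}.npz')); im=d['pixels'].astype(int); q=proj(d,B); print(n,'foot pred',q.min(0).round(1),q.max(0).round(1),'head',proj(d,H).round(1).tolist())
    sub=im[c[1]:c[3],c[0]:c[2]]; m=(sub[...,0]>120)&(sub[...,2]<.6*sub[...,0])
    v,u=np.nonzero(m)
    for r in range(v.min(),v.max()+1): 
        if (v==r).any(): print(r+c[1],u[v==r].min()+c[0],u[v==r].max()+c[0],end='; ')
    print()
d=dict(np.load('pics/t4.npz')); print(d['pixels'][236:262:1,222:236].mean(2).astype(int))
```

```text
t4 foot pred [200.  185.5] [214.  195.7] head [[226.1, 257.9], [222.6, 235.8], [228.0, 258.0], [224.5, 236.5]]
182 195 203; 183 195 197; 186 207 211; 187 202 211; 188 201 212; 189 201 212; 190 201 211; 191 201 208; 192 202 206; 
s4 foot pred [404.6 214.3] [417.9 230.3] head [[357.3, 194.0], [371.8, 201.4], [356.6, 204.9], [370.9, 212.4]]
215 412 414; 216 411 416; 217 410 417; 218 408 417; 219 407 417; 220 407 417; 221 407 417; 222 407 417; 223 406 416; 224 406 416; 225 406 416; 226 406 416; 227 406 416; 228 407 414; 229 408 412; 
[[ 24  23  20  17  24  21  31  48  73  70  70  71  68  68]
 [ 22  20  19  18  23  13  31  60  78  78  74  72  71  70]
 [ 17  23  18  18  21  20  30  51  69  75  72  66  68  65]
 [ 18  25  20  25  23  24  31  49  62  70  70  68  70  75]
 [ 26  26  31  33  30  35  36  41  57  69  73  72  74  73]
 [ 35  33  36  35  38  39  36  40  49  61  73  74  73  71]
 [ 36  36  31  34  45  52  59  57  55  63  69  74  75  77]
 [ 58  33  25  36  58  76  80  78  72  70  73  74  72  74]
 [ 93  57  28  38  67  89  94  88  79  74  75  75  72  74]
 [123  80  37  29  60  87  94  89
[... 270 characters left out ...]
8  60  22  36  68  87  94  89  78  73  75  75  72]
 [133  95  48  21  38  68  90  93  88  81  73  73  72  72]
 [120  75  37  21  31  66  86  95  90  80  74  72  75  72]
 [ 96  55  27  19  28  59  84  91  92  84  76  72  73  75]
 [ 67  39  25  22  27  49  78  92  92  83  78  72  74  75]
 [ 41  26  30  16  22  44  73  85  93  86  78  73  71  74]
 [ 29  29  24  23  22  38  69  90  91  89  80  73  74  73]
 [ 27  30  23  23  32  47  72  91  94  85  83  72  75  74]
 [ 34  36  43  46  56  68  84  93  90  89  80  75  72  75]
 [ 61  59  66  77  78  85  88  89  88  83  78  73  76  75]
 [ 75  75  79  81  83  80  80  80  79  77  76  72  76  75]
 [ 71  69  77  80  76  77  76  74  77  75  75  76  72  74]]
```

Call:
{"fn": "servo_tool", "kwargs": {"offset": [[-0.06,0,0.4],[0,0,0.5],[0,0,0.4],[0,0,0.2],[0,0,0.2],[0,0,0]], "spin": [0,0,0,0,0,0], "jaw": [-1,-1,-1,-1,-1,-1]}}

```text
t: 15.5
eef_pos: [519.5, 121.7, 32.9]
ee_rot: [-0.079, 0.997, 0.0, -0.0]
contact_force: [0.4, 0.2, -1.9]
grip_width: 0.204
grip_force: 25.0
```

Run:
```python
from h import *
delta([518.6,121.6,9.4],98.99); snap('top','t5')
```

```text
t 15.5 pos [519.5 121.7  32.9] yaw 99.02 | spin 0.004 shift [0.023 0.001 0.588] F [ 0.4  0.2 -1.9] grip 17.8 25.0
```

Call:
{"fn": "servo_tool", "kwargs": {"offset": [[0.02,0,0.15],[0,0,0.15],[0,0,0.1],[0,0,0.08],[0,0,0.04],[0,0,0.02],[0,0,0]], "spin": [0,0,0,0,0,0,0], "jaw": [-1,-1,-1,-1,-1,-1,-1]}}

```text
t: 16.42
eef_pos: [519.0, 121.6, 11.8]
ee_rot: [-0.079, 0.997, -0.0, 0.0]
contact_force: [0.4, 0.2, -3.0]
grip_width: 0.207
grip_force: 25.0
```

Call:
{"fn": "servo_tool", "kwargs": {"offset": [[0,0,0.03],[0,0,0.02],[0,0,0.01],[0,0,0]], "spin": [0,0,0,0], "jaw": [-1,-1,-1,-1]}}

```text
t: 16.92
eef_pos: [518.9, 121.6, 9.4]
ee_rot: [-0.079, 0.997, -0.0, -0.0]
contact_force: [-1.1, -0.4, -2.4]
grip_width: 0.203
grip_force: 25.0
```

Call:
{"fn": "servo_tool", "kwargs": {"offset": [[0,0,0.015],[0,0,0.01],[0,0,0]], "spin": [0,0,0], "jaw": [-1,-1,-1]}}

```text
t: 17.3
eef_pos: [519.0, 121.6, 9.3]
ee_rot: [-0.079, 0.997, -0.0, 0.0]
contact_force: [-1.8, -0.0, 6.6]
grip_width: 0.207
grip_force: 25.0
```

Call:
{"fn": "servo_tool", "kwargs": {"offset": [[0,0,0],[0,0,0],[0,0,-0.1],[0,0,-0.4],[0,0,-0.9],[0,0,-1],[0,0,-1],[0,0,-1],[0,0,-1],[0.2,0.1,-0.4]], "spin": [0,0,0,0,0,0,0,0,0,0], "jaw": [-0.4,0,0,0,0,0,0,-1,-1,-1]}}

```text
t: 18.55
eef_pos: [511.7, 124.3, 243.6]
ee_rot: [-0.079, 0.997, -0.0, 0.003]
contact_force: [0.1, 0.3, 0.2]
grip_width: 0.244
grip_force: 0.0
```

Run:
```python
from h import *
snap('top','t6'); snap('scene','s6')
delta(case(250,40,165),98.99)
```

```text
t 18.65 pos [509.7 124.7 242.1] yaw 99.05 | spin 0.008 shift [0.62  4.839 1.927] F [-0.5  1.2  0.3] grip 13.1 0.0
```

Call:
{"fn": "servo_tool", "kwargs": {"offset": [[0.1,0.8,0],[0.1,1,0],[0.1,1,0],[0.1,1,0],[0.1,0.8,0],[0.1,0.2,0.5],[0,0,0.9],[0,0,0.5],[0,0,0]], "spin": [0,0,0,0,0,0,0,0,0], "jaw": [-1,-1,-1,-1,-1,-1,-1,-1,-1]}}

```text
t: 19.77
eef_pos: [453.9, 309.1, 161.1]
ee_rot: [-0.079, 0.997, -0.001, -0.004]
contact_force: [0.2, -0.3, -0.4]
grip_width: 0.007
grip_force: 0.0
```

Run:
```python
from h import *
d=snap('top','t7'); e=snap('scene','s7')
delta(case(220,40,165),98.99)
print('dial',proj(d,case(52,51,36)),'foot',proj(d,case(52,-77.5,32)), 'lid edge top',proj(d,np.array([case(213,y,184) for y in(-105,105)])))
b=d['pixels'][165:305,110:310,::-1];a=e['pixels'][140:300,310:490,::-1]
cv2.imwrite('pics/c7.png',np.hstack([cv2.resize(a,(380,338),interpolation=cv2.INTER_CUBIC),cv2.resize(b,(420,294),interpolation=cv2.INTER_CUBIC)[[*range(294)]+[293]*44]]))
```

```text
t 19.88 pos [456.1 310.  163.7] yaw 99.02 | spin 0.004 shift [ 0.02  -0.694 -0.033] F [0.1 0.2 0.1] grip 0.5 0.0
dial [[221.22176117 249.21961837]] foot [[212.81939371 195.05187531]] lid edge top [[120.16444451 184.77173401]
 [135.45782807 286.77242042]]
```

View pics/c7.png

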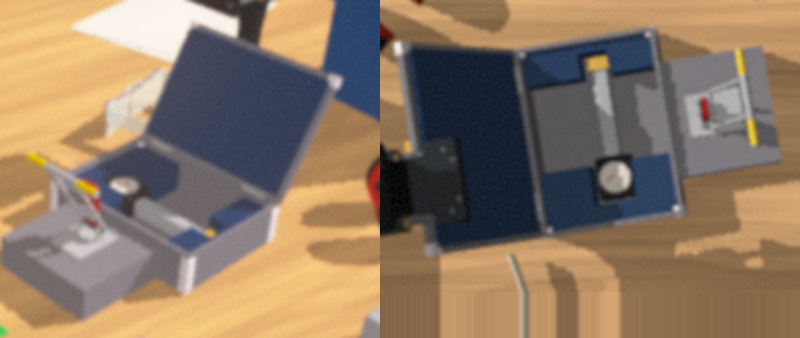

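Call:
{"fn": "servo_tool", "kwargs": {"offset": [[0,-0.45,-0.04],[0,-0.45,-0.04],[0,-0.45,-0.04],[0,-0.45,-0.04],[0,-0.45,-0.04],[0,-0.55,0.09],[0,-0.55,0.09],[0,-0.4,0.2],[0,-0.4,0.2],[0,0,0]], "spin": [0,0,0,0,0,0,0,0,0,0], "jaw": [-1,-1,-1,-1,-1,-1,-1,-1,-1,-1]}}

```text
t: 21.12
eef_pos: [481.8, 144.7, 148.0]
ee_rot: [-0.078, 0.997, -0.0, -0.002]
contact_force: [0.4, 0.7, 0.7]
grip_width: 0.004
grip_force: 0.0
```

Call:
{"fn": "servo_tool", "kwargs": {"offset": [[0,-0.34,0.31],[0,-0.34,0.31],[0,-0.21,0.39],[0,-0.21,0.39],[0,-0.1,0.3],[0,-0.05,0.2],[0,0,0]], "spin": [0,0,0,0,0,0,0], "jaw": [-1,-1,-1,-1,-1,-1,-1]}}

```text
t: 22.0
eef_pos: [489.9, 96.7, 72.4]
ee_rot: [-0.079, 0.997, 0.0, -0.001]
contact_force: [-0.5, -0.5, -0.0]
grip_width: -0.0
grip_force: 0.0
```

Run:
```python
from h import *
delta(case(30,40,58),98.99)
```

```text
t 22.0 pos [489.9  96.7  72.4] yaw 99.02 | spin 0.004 shift [ 0.021 -0.047  0.361] F [-0.5 -0.5 -0. ] grip -0.0 0.0
```

Call:
{"fn": "servo_tool", "kwargs": {"offset": [[0,0,0.15],[0,0,0.1],[0,0,0.05],[0,0,0.03],[0,0,0]], "spin": [0,0,0,0,0], "jaw": [-1,-1,-1,-1,-1]}}

```text
t: 22.62
eef_pos: [490.4, 96.9, 59.9]
ee_rot: [-0.079, 0.997, 0.0, -0.0]
contact_force: [0.8, 0.1, 0.6]
grip_width: 0.006
grip_force: 0.0
```

Run:
```python
from h import *
d=snap('top','t8'); e=snap('scene','s8')
delta(case(30,40,58),98.99)
print(proj(d,[case(x,y,58) for x,y in((-20,-105),(-20,105))]).round(1).tolist(),proj(e,[case(-20,-105,58),case(-20,105,58)]).round(1).tolist())
K=dict(q=1.57)
a=e['pixels'][140:300,290:490,::-1];b=d['pixels'][165:305,150:310,::-1]
cv2.imwrite('pics/c8.png',np.hstack([cv2.resize(a,(440,352),interpolation=cv2.INTER_CUBIC),cv2.resize(b,(360,315),interpolation=cv2.INTER_CUBIC)[[*range(315)]+[314]*37]]))
```

```text
t 22.73 pos [490.4  96.9  60. ] yaw 99.03 | spin 0.005 shift [ 0.034 -0.049  0.05 ] F [-0.   0.3 -0.2] grip 0.3 0.0
[[240.2, 176.7], [254.9, 267.1]] [[397.6, 259.0], [332.6, 221.3]]
```

Call:
{"fn": "servo_tool", "kwargs": {"offset": [[0,0,0.04],[0,0,0.02],[0,0,0.01],[0,0,0]], "spin": [0,0,0,0], "jaw": [-1,-1,-1,-1]}}

```text
t: 23.22
eef_pos: [490.5, 96.8, 58.3]
ee_rot: [-0.079, 0.997, -0.0, 0.0]
contact_force: [-2.5, -0.7, 10.8]
grip_width: 0.003
grip_force: 5.3
```

Run:
```python
from h import *
d=dict(np.load('pics/t8.npz')); e=dict(np.load('pics/s8.npz'))
def bar(q,l):
    px,pz=-60-20*np.cos(q-.35),56+20*np.sin(q-.35); el=l-q; return px+77*np.cos(el),pz+77*np.sin(el)
for n,D,c in(('top',d,(262,180,300,240)),('scene',e,(310,200,375,260))):
    im=D['pixels'].astype(int); sub=im[c[1]:c[3],c[0]:c[2]]
    m=((sub[...,0]>130)&(sub[...,1]>.7*sub[...,0])&(sub[...,2]<.45*sub[...,0])).astype(np.uint8)
    k,_,st,ce=cv2.connectedComponentsWithStats(m)
    print(n,'yellow',[(st[i,4],(ce[i]+c[:2]).round(1).tolist()) for i in range(1,k) if st[i,4]>6])
    r=((sub[...,0]>110)&(sub[...,1]<.4*sub[...,0])); v,u=np.nonzero(r); print('red',len(u),u.mean()+c[0],v.mean()+c[1]) if len(u) else 0
    for q in(1.4,1.5,1.6,1.7):
        x,z=bar(q,3.6); print(q,(round(x,1),round(z,1)),proj(D,[case(x,-36,z),case(x,36,z)]).round(1).tolist(),'tip',proj(D,case(-60-55*np.cos(q),0,56+55*np.sin(q))).round(1).tolist())
```

```text
top yellow [(np.int32(33), [281.3, 194.2]), (np.int32(43), [287.0, 227.5])]
red 16 264.1875 216.375
1.4 (np.float64(-115.3), np.float64(135.6)) [[285.3, 194.9], [290.8, 227.9]] tip [[267.5, 216.0]]
1.5 (np.float64(-107.0), np.float64(140.7)) [[281.4, 195.2], [287.0, 228.4]] tip [[265.1, 216.4]]
1.6 (np.float64(-98.3), np.float64(145.0)) [[277.3, 195.6], [282.9, 229.0]] tip [[262.6, 216.8]]
1.7 (np.float64(-89.3), np.float64(148.4)) [[273.0, 196.1], [278.6, 229.6]] tip [[260.1, 217.2]]
scene yellow [(np.int32(50), [326.4, 215.1]), (np.int32(37), [349.9, 228.5]), (np.int32(37), [369.1, 232.9])]
1.4 (np.float64(-115.3), np.float64(135.6)) [[346.4, 231.6], [323.4, 218.2]] tip [[349.3, 227.4]]
1.5 (np.float64(-107.0), np.float64(140.7)) [[349.3, 228.2], [326.2, 214.9]] tip [[351.1, 226.3]]
1.6 (np.float64(-98.3), np.float64(145.0)) [[352.4, 225.1], [329.1, 211.9]] tip [[352.8, 225.4]]
1.7 (np.float64(-89.3), np.float64(148.4)) [[355.5, 222.2], [332.2, 209.3]] tip [[354.5, 224.8]]
```

Call:
{"fn": "servo_tool", "kwargs": {"offset": [[0,0,-0.5],[0,0,-1],[0,0,-1],[-0.1,-0.5,-0.4],[0,-1,0],[0,-1,0],[0,-0.7,0],[0,-0.25,0],[0,0,0],[0,0,0]], "spin": [0,0,0,0,0,0,0,0,0,0], "jaw": [-1,-1,-1,-0.1,-0.1,-0.1,-0.1,-0.1,-0.1,-0.1], "squeeze": 5}}

```text
t: 24.48
eef_pos: [515.5, -37.7, 173.0]
ee_rot: [-0.079, 0.997, 0.0, -0.0]
contact_force: [-0.6, 0.1, 0.3]
grip_width: 0.447
grip_force: 0.0
```

Run:
```python
from h import *
delta(case(-107,36,133),98.99)
```

```text
t 24.48 pos [515.5 -37.7 173. ] yaw 99.07 | spin 0.01 shift [ 0.028 -0.052  0.999] F [-0.6  0.1  0.3] grip 38.9 0.0
```

Call:
{"fn": "servo_tool", "kwargs": {"offset": [[0.02,-0.05,0],[0,0,0.4],[0,0,0.5],[0,0,0.1],[0,0,0],[0,0,0],[0,0,0],[0,0,0]], "spin": [0,0,0,0,0,0,0,0], "jaw": [-0.1,-0.1,-0.1,-0.1,-0.6,-1,-1,-1]}}

```text
t: 25.48
eef_pos: [515.8, -41.0, 133.5]
ee_rot: [-0.079, 0.997, -0.0, 0.0]
contact_force: [-0.5, 0.5, 0.2]
grip_width: 0.09
grip_force: 5.0
```

Run:
```python
from h import *
delta(case(-107,36,133),98.99)
p=np.array([-107,140.7]); o=np.array([-68.2,74.3])
for el in np.linspace(2.1,-.06,13):
    b=o+77*np.array([np.cos(el),np.sin(el)]); print(round(el,2),b.round(1),((b-p)/40).round(2)); p=b
```

```text
t 25.48 pos [515.8 -41.  133.5] yaw 99.02 | spin 0.004 shift [0.022 0.029 0.013] F [-0.5  0.5  0.2] grip 7.8 5.0
2.1 [-107.1  140.8] [-0.  0.]
1.92 [-94.5 146.7] [0.31 0.15]
1.74 [-81.2 150.2] [0.33 0.09]
1.56 [-67.4 151.3] [0.34 0.03]
1.38 [-53.6 149.9] [ 0.34 -0.03]
1.2 [-40.3 146.1] [ 0.33 -0.1 ]
1.02 [-27.9 139.9] [ 0.31 -0.15]
0.84 [-16.8 131.6] [ 0.28 -0.21]
0.66 [ -7.4 121.5] [ 0.24 -0.25]
0.48 [1.000e-01 1.099e+02] [ 0.19 -0.29]
0.3 [ 5.4 97.1] [ 0.13 -0.32]
0.12 [ 8.2 83.5] [ 0.07 -0.34]
-0.06 [ 8.7 69.7] [ 0.01 -0.35]
```

Call:
{"fn": "servo_tool", "kwargs": {"offset": [[0,0.31,-0.15],[0,0.33,-0.09],[0,0.34,-0.03],[0,0.34,0.03],[0,0.33,0.1],[0,0.31,0.15],[0,0.28,0.21],[0,0.24,0.25],[0,0.19,0.29],[0,0,0]], "spin": [0,0,0,0,0,0,0,0,0,0], "jaw": [-1,-1,-1,-1,-1,-1,-1,-1,-1,-1], "squeeze": 5}}

```text
t: 26.72
eef_pos: [498.5, 65.1, 101.6]
ee_rot: [-0.079, 0.997, 0.0, -0.001]
contact_force: [0.2, 0.2, 0.7]
grip_width: 0.089
grip_force: 5.0
```

```bash
cat > b.py <<'E'
from h import *
import sys
n=sys.argv[1]
for cam in('top','scene'):
    D=snap(cam,n+cam); c=(225,170,300,250) if cam=='top' else(310,180,420,270)
    im=D['pixels'].astype(int); sub=im[c[1]:c[3],c[0]:c[2]]
    m=((sub[...,0]>130)&(sub[...,1]>.7*sub[...,0])&(sub[...,2]<.45*sub[...,0])).astype(np.uint8)
    k,_,st,ce=cv2.connectedComponentsWithStats(m)
    print(cam,'yellow',[(int(st[i,4]),(ce[i]+c[:2]).round(1).tolist()) for i in range(1,k) if st[i,4]>5])
    r=((sub[...,0]>110)&(sub[...,1]<.4*sub[...,0])); v,u=np.nonzero(r); print('red',len(u),(u.mean()+c[0]).round(1),(v.mean()+c[1]).round(1)) if len(u) else 0
    q=1.5;o=np.array([-60-20*np.cos(q-.35),56+20*np.sin(q-.35)])
    for el in map(float,sys.argv[2:]):
        x,z=o+77*np.array([np.cos(el),np.sin(el)]); print(' el',el,proj(D,[case(x,-36,z),case(x,36,z)]).round(1).tolist())
    for q in(1.4,1.5,1.6): print(' tip',q,proj(D,case(-60-55*np.cos(q),0,56+55*np.sin(q))).round(1).tolist())
delta(case(8.7,36,62),98.99)
E
python3 b.py e1 .48 .4
```

```text
top yellow [(22, [233.2, 202.1])]
 el 0.48 [[233.5, 205.1], [238.7, 237.5]]
 el 0.4 [[232.6, 205.5], [237.8, 237.8]]
 tip 1.4 [[267.5, 216.0]]
 tip 1.5 [[265.1, 216.4]]
 tip 1.6 [[262.6, 216.8]]
scene yellow [(36, [363.6, 182.6]), (8, [362.6, 211.1]), (14, [383.3, 222.5]), (20, [370.4, 234.8])]
red 38 352.4 232.5
 el 0.48 [[382.4, 223.4], [359.5, 211.2]]
 el 0.4 [[383.0, 225.1], [360.2, 212.9]]
 tip 1.4 [[349.3, 227.4]]
 tip 1.5 [[351.1, 226.3]]
 tip 1.6 [[352.8, 225.4]]
t 26.82 pos [498.7  64.6 102.4] yaw 99.02 | spin 0.004 shift [0.012 0.248 1.01 ] F [0.1 0.5 0.6] grip 7.9 5.0
```

Call:
{"fn": "servo_tool", "kwargs": {"offset": [[0,0.14,0.32],[0,0.08,0.34],[0,0.02,0.33],[0,0,0],[0,0,0]], "spin": [0,0,0,0,0], "jaw": [-1,-1,-1,-1,-1]}}

```text
t: 27.45
eef_pos: [497.2, 74.1, 62.9]
ee_rot: [-0.079, 0.997, 0.0, -0.0]
contact_force: [-0.1, 1.5, -0.1]
grip_width: 0.085
grip_force: 5.0
```

```bash
python3 b.py e2 0 -.06
```

```text
top yellow [(22, [231.3, 205.2])]
 el 0.0 [[231.6, 207.5], [236.7, 239.0]]
 el -0.06 [[231.9, 207.7], [237.0, 239.0]]
 tip 1.4 [[267.5, 216.0]]
 tip 1.5 [[265.1, 216.4]]
 tip 1.6 [[262.6, 216.8]]
scene yellow [(56, [371.0, 194.3]), (8, [364.1, 223.1]), (28, [368.2, 232.6]), (22, [384.4, 235.0])]
red 39 351.5 232.4
 el 0.0 [[383.6, 235.2], [361.2, 222.9]]
 el -0.06 [[383.4, 236.9], [361.0, 224.5]]
 tip 1.4 [[349.3, 227.4]]
 tip 1.5 [[351.1, 226.3]]
 tip 1.6 [[352.8, 225.4]]
t 27.55 pos [497.2  74.1  63.3] yaw 99.01 | spin 0.003 shift [0.013 0.008 0.033] F [-0.9  1.9 -0.2] grip 7.5 5.0
```

Call:
{"fn": "servo_tool", "kwargs": {"offset": [[0,0,0],[0,0,0],[0,0,-0.1],[0,0,-0.5],[0,0,-0.9],[-0.4,-0.5,0],[-0.5,-0.6,0],[0,0,0],[0,0,0]], "spin": [0,0,0,0,0,0,0,0,0], "jaw": [-0.5,-0.3,-0.3,-0.3,-0.3,-1,-1,-1,-1]}}

```text
t: 28.68
eef_pos: [538.6, 36.5, 123.0]
ee_rot: [-0.079, 0.997, 0.0, -0.001]
contact_force: [0.0, 0.5, -0.3]
grip_width: 0.025
grip_force: 0.0
```

```bash
python3 b.py e3 -.16; python3 -c "
from h import *
delta(case(-35,0,100),98.99)"
```

```text
top yellow [(23, [238.1, 239.6])]
 el -0.16 [[232.7, 208.0], [237.8, 239.1]]
 tip 1.4 [[267.5, 216.0]]
 tip 1.5 [[265.1, 216.4]]
 tip 1.6 [[262.6, 216.8]]
scene yellow [(46, [366.7, 183.4]), (20, [360.7, 226.7]), (34, [369.1, 233.6]), (28, [383.3, 239.4])]
red 31 351.5 232.5
 el -0.16 [[382.9, 239.8], [360.6, 227.3]]
 tip 1.4 [[349.3, 227.4]]
 tip 1.5 [[351.1, 226.3]]
 tip 1.6 [[352.8, 225.4]]
t 28.77 pos [538.3  36.9 122.9] yaw 99.06 | spin 0.008 shift [0.884 1.087 1.524] F [-0.4 -0.5 -0.7] grip 1.2 0.0
t 28.77 pos [538.3  36.9 122.9] yaw 99.06 | spin 0.008 shift [-0.016 -0.006  0.574] F [-0.4 -0.5 -0.7] grip 1.2 0.0
```

Call:
{"fn": "servo_tool", "kwargs": {"offset": [[0,0,0.3],[0,0,0.27],[0,-0.25,0],[0,-0.18,0.03],[0,-0.18,0.03],[0,-0.16,0.08],[0,-0.16,0.08],[0,-0.13,0.12],[0,-0.13,0.13],[0,0,0]], "spin": [0,0,0,0,0,0,0,0,0,0], "jaw": [-1,-1,-1,-1,-1,-1,-1,-1,-1,-1]}}

```text
t: 30.02
eef_pos: [547.1, -11.2, 81.0]
ee_rot: [-0.078, 0.997, 0.0, -0.0]
contact_force: [-0.4, -0.3, 0.9]
grip_width: 0.004
grip_force: 0.0
```

```bash
python3 b.py e4 -.16; python3 -c "
from h import *
delta(case(-90,0,73),98.99)"
```

```text
top yellow []
 el -0.16 [[232.7, 208.0], [237.8, 239.1]]
 tip 1.4 [[267.5, 216.0]]
 tip 1.5 [[265.1, 216.4]]
 tip 1.6 [[262.6, 216.8]]
scene yellow [(62, [353.8, 206.4]), (21, [358.9, 227.4]), (39, [369.0, 233.6]), (27, [381.6, 240.1])]
red 36 346.8 244.1
 el -0.16 [[382.9, 239.8], [360.6, 227.3]]
 tip 1.4 [[349.3, 227.4]]
 tip 1.5 [[351.1, 226.3]]
 tip 1.6 [[352.8, 225.4]]
t 30.12 pos [546.9 -10.8  81.2] yaw 99.03 | spin 0.005 shift [0.908 2.299 0.48 ] F [-0.  -0.3 -0.1] grip 0.3 0.0
t 30.12 pos [546.9 -10.8  81.2] yaw 99.03 | spin 0.005 shift [ 0.008 -0.168  0.205] F [-0.  -0.3 -0.1] grip 0.3 0.0
```

Call:
{"fn": "servo_tool", "kwargs": {"offset": [[0,-0.09,0.1],[0,-0.08,0.11],[0,-0.05,0.12],[0,-0.03,0.12],[0,0,0.1],[0,0,0.02],[0,0,0]], "spin": [0,0,0,0,0,0,0], "jaw": [-1,-1,-1,-1,-1,-1,-1]}}

```text
t: 31.0
eef_pos: [549.0, -21.0, 59.3]
ee_rot: [-0.079, 0.997, -0.0, 0.0]
contact_force: [-0.9, -0.5, 5.5]
grip_width: 0.008
grip_force: 2.5
```

Call:
{"fn": "servo_tool", "kwargs": {"offset": [[0,0,0.02],[0,0,0.01],[0,0,0]], "spin": [0,0,0], "jaw": [-1,-1,-1]}}

```text
t: 31.38
eef_pos: [549.0, -21.0, 59.1]
ee_rot: [-0.079, 0.997, -0.0, 0.0]
contact_force: [-3.4, -1.4, 11.8]
grip_width: 0.007
grip_force: 6.0
```

Rigid stop at 59.1: the lever is flat. Retreat up and away, then check.

Call:
{"fn": "servo_tool", "kwargs": {"offset": [[0,0,-0.3],[0,0,-0.8],[0,0,-1],[0,0,-1],[0.5,-1,-0.5],[0.5,-1,0],[0.5,-1,0],[0.5,-1,0],[0,-1,0],[0,0,0]], "spin": [0,0,0,0,0,0,0,0,0,0], "jaw": [-1,-1,-1,-1,-1,-1,-1,-1,-1,-1]}}

```text
t: 32.62
eef_pos: [501.9, -234.0, 201.9]
ee_rot: [-0.077, 0.997, -0.001, 0.001]
contact_force: [0.0, -0.1, 0.3]
grip_width: 0.009
grip_force: 0.0
```

Run:
```python
from h import *
d=snap('top','f'); e=snap('scene','fs'); print(status.observe()['t'],status.observe()['eef_pos'])
print(proj(e,case(-115,0,56)),proj(d,case(-115,0,56)))
a=e['pixels'][100:400,100:500,::-1];b=e['pixels'][180:300,300:420,::-1];c=d['pixels'][165:305,130:310,::-1]
L=cv2.resize(a,(450,338),interpolation=cv2.INTER_CUBIC); R=cv2.resize(b,(338,338),interpolation=cv2.INTER_CUBIC); B=cv2.resize(c,(330,256),interpolation=cv2.INTER_CUBIC); T=cv2.resize(d['pixels'][:,:,::-1],(341,256))
cv2.imwrite('pics/c9.png',np.vstack([np.hstack([L,R]),np.hstack([B,T,np.zeros((256,788-671,3),np.uint8)])]))
```

```text
32.725 [ 500.78092168 -230.59805518  201.39813657]
[[333.61336569 255.05720266]] [[288.6091213  214.93755442]]
```

View pics/c9.png

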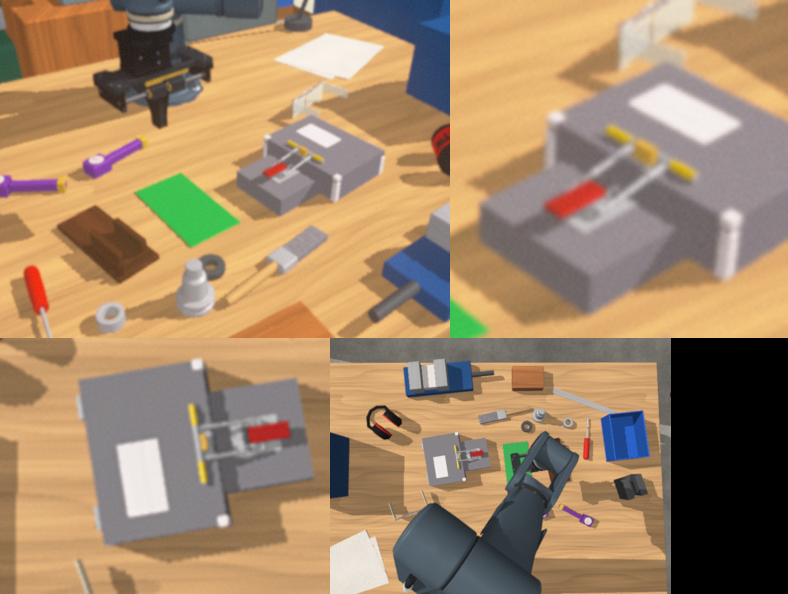

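The picture shows the lid shut, the yellow-sleeved bar behind the brass keeper (crop 645,152) and the red lever flat (575,197). The bystanders in view are where they were.

```bash
python3 -c "
from station import order; print(order.close_job())"
```

```text
the job is handed in; nothing more can be done
None
```

The bore gauge is seated in the case's foam with the lid shut, the loop hooked behind the keeper and the red lever flat; I handed the job in at about 33 s, and no verdict was shown.

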